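# Set the leaning dredger to pour and lock its dial

### The job

Set the leaning dredger to pour: turn its perforated dial by the fluted boss until the large wedge-shaped opening lies squarely over the pour hole, in line with the pour lip. Then screw the black lock nut in the middle down, clockwise, until it is tight on the boss, but do not force it so hard that it drags the dial round with it. Leave the things around it standing where they are.

Things in the scene. Friction and masses are not known exactly. Their poses are not given: they have to be found in the camera images.
- jar: The dredger: steel jar, 104 mm round, 124 mm long, leaning 31 degrees (0.54 rad) from vertical in a bored wooden block. Neither moves. Origin: centre of the jar's base. z: along its axis, out of the mouth, which looks up and back towards the robot. -x: across the mouth to the low side, where the steel pour lip sticks out 26 mm beyond the collar.
- pour_hole (a point): Over the middle of the fixed pour hole under the dial: 38 mm from the jar's axis on the low side, towards the pour lip, at the height of the disc's top (132 mm above the jar's base along its axis). Axes as the jar's.
- dial: Perforated dial on the jar's mouth: white disc, 107 mm round, 6 mm thick, and a fluted round boss on its middle (56 mm across, 22 mm tall). Origin on the axis at the disc underside, 126 mm above the jar base, z outward. Turns both ways endlessly, friction 0.6 N m. Openings 120 degrees apart, 38 mm from the axis: one large wedge (at the dial's -x), three 8 mm holes, a field of fine holes.
- boss (a point): Where to grip the dial: on the axis at half the height of the boss (11 mm above the disc's top, 11 mm below the boss's top). The nut and its stud rise up to 25 mm above the boss. z outward along the axis; turns with the dial.
- big_opening (a point): Middle of the dial's large wedge-shaped opening (54 degrees of arc, 30.5 to 45.5 mm from the axis), at the disc's top. Coincides with pour_hole when it lies exactly over the pour hole. Axes as the dial's.
- nut: Black nut: fluted knob, 27 mm across, 20 mm tall, 31 mm flange, on a stud in the boss. Right-hand thread, 6 mm a turn: clockwise seen from outside screws it down. Starts loose, 1.2 to 2.3 rad short of the boss; friction 0.1 N m; there torque climbs within 0.3 rad. From 0.2 to 0.5 N m it is tight and stays so; beyond 0.6 it drags the dial round. Origin: on the axis, underside.
- nut_knob (a point): Where to grip the nut: on the axis, 11.5 mm above its underside, 8.5 mm below the top of the knob. z outward along the axis; turns with the nut.
- spice_cumin: Glass spice jar, 44 mm round, 104 mm tall, screw cap; a bystander. Origin at the centre of its underside.
- spice_paprika: Glass spice jar, 40 mm round, 108 mm tall, screw cap; a bystander. Origin at the centre of its underside.
- tomato_tin: Food tin, 57 mm round, 72 mm tall; a bystander. Origin at the centre of its underside.
- honey_jar: Wide glass jar with a lid, 61 mm round, 89 mm tall; a bystander. Origin at the centre of its underside.
- tuna_tin: Flat tin, 86 mm round, 40 mm tall; a bystander. Origin at the centre of its underside.
- label_tape: Roll of tape lying flat, 101 mm round, 25 mm tall; a bystander. Origin at the centre of its underside.
- kitchen_timer: Wind-up kitchen timer, 68 mm round, 61 mm tall; a bystander. Origin at the centre of its underside.
Mind the look-alikes: they are no part of the job. There is more than one size of the part that bears jar; the job needs the larger.

How it is judged:
By the outcome, as a careful person would: the job done as asked, in the order asked, and still so for the second after the job is handed in, with the robot touching nothing.
It also fails if it takes over 67 s, if anything falls off the work surface, if the arm or the gripper's body presses on something with over 40 N, if the wrist force passes 120 N, or if a joint passes its speed limit or range.

### The arm

A 6-joint arm with a two-finger parallel gripper is mounted at the origin on a cart in front of the work surface, level with it; the furniture and walls round the work are solid. World frame = base frame: x ahead of the robot, y to its left, z up, the work surface at z = 0. Lengths are in m, angles in rad, forces in N, time in s.
With the tool pointing down it reaches from about 0.375 to 0.9 m from the base axis. Payload 3.1 kg.
Tool frame: the origin (TCP) lies midway between the tips of the shut fingers; the grasp point (between the pads) lies 19 mm behind it; z points along the fingers, y is the line along which they close (so a half turn about z gives the same grasp; the last joint's range is limited). The gripper opens to 85 mm and grips with 20 to 120 N. Pads are 22 mm wide; open, the fingers measure 114 mm over their backs; the gripper's body (76 mm by 85 mm) begins 54 mm behind the grasp point. The pads swing forward as they close: fully open they stand 13 mm farther back than shut.
Start: joints at [-1.308, 0.527, 1.433, -0, 1.181, -0.178], TCP at [0.267, -0.565, 0.231] pointing down, gripper open.
Joint ranges: [-3.08, 3.08], [-0.75, 2.2], [0.22, 2.44], [-1.43, 4.57], [0, 2.65], [-2.85, 2.85]. Speed limits (rad/s): [2.79, 2.79, 3.14, 3.14, 3.14, 3.14].

### API

Orientations are given as a unit quaternion [x, y, z, w].
In Python, from station import manip gives the robot as it stands.
- The arm moves only by the tool drive_tool, never from a script. Its argument "motion" is a list that holds one entry, the list of rows, each a list of 5 numbers: the finger opening in mm, from 0 to 85.4, then the shift along the tool's x, y, z in units of 30 mm (1.0 is 30 mm), then the turn about the tool's z in units of 8 degrees (1.0 is 8 degrees). In form: [[[fingers, x, y, z, yaw], ...]]. A call has 1 to 10 rows; each row is the pose to reach, as a shift and turn from the pose commanded when the call began, along the tool's axes at that moment; what a row does not reach only later rows make up. A row lasts 1/10 s, in which the tool goes at most 50 mm and 8.59 degrees, less where a joint would pass 70% of its speed; a pose out of reach is approached as far as the arm can. A call with a gripper value outside its range is refused whole. The fingers move at their own pace and stop on an object; "squeeze" is the grip in N (left out, the last holds). Time passes only in rows, so rows that repeat a pose let the fingers close. It gives the time, the measured TCP pose, the force, the opening and the grip force at its end, in the units of the state.
- manip.sense(): the state, without advancing time (a new reading comes with each control period).
- manip.snapshot(name): name is "side" or "top"; returns the picture (420x560x3 uint8, red, green, blue); there is no depth.
- manip.camera_model(name): a dict with "fov_y" (degrees; the focal length in pixels is half the picture's height over the tangent of half this angle, whatever the lens; pixels are square), "cx", "cy" (the principal point, pixels), "origin" and "orientation" of the camera in the world. Camera axes: x right, y up, looking along -z (the intrinsics and any distortion apply to the point x, -y, -z); pixel columns grow to the right and rows downward; lengths in m; the calibration is good to about 2 mm. A picture is of the moment at which its call begins. camera_model takes no time and is no camera call.
- manip.sign_off(): hands the job in; it is judged then, once.
The state is a dict: "t": time; "q": joint angles; "qd": joint speeds; "tau": joint torques, N m; "tcp_pos": TCP position; "tool_rot": TCP orientation; "force": force on the tool from outside, world axes, zero at the start; "ft_torque": the same for the moment, N m; "finger_gap": opening from 0.0 (shut) to 1.0 (fully open); "gripper_force": force on a finger pad.
Only numpy, scipy, OpenCV 4.12 (cv2) and the standard library are available. Lean on these libraries where they do the work, as an engineer would, in place of code of your own. Each camera call takes 0.05 s, during which the arm holds its last target. There are 200 camera calls.

## Working session

There is one attempt and no reset: what is moved stays moved. The work goes in short steps, Python scripts to look and compute and a tool call to move; the robot and the scene stay as the last step left them, time stands still between calls to the robot, and variables do not carry over. Pictures are saved under pics/ and viewed, at most 10 in all, crops included, and the job is handed in when it is done.

Besides the shell and the picture viewer there is one more tool, called after "Request:" as name(argument=value, ...), one argument or row to a line, values as JSON. drive_tool: Moves the arm, as the interface text tells. Its arguments: {"type":"object","properties":{"motion":{"type":"array","items":{"type":"array","items":{"type":"array","items":{"type":"number"}}}},"squeeze":{"type":"number"}},"required":["motion"]}

```bash
ls; mkdir -p pics
python3 - <<'E'
from station import manip
import cv2
for n in("side","top"):
    cv2.imwrite(f"pics/{n}0.png",manip.snapshot(n)[:,:,::-1]); print(n,manip.camera_model(n))
print(manip.sense())
E
```

```text
pics
side {'fov_y': 45.778820434898854, 'cx': 274.59344305506244, 'cy': 205.71247998787396, 'origin': array([0.49227825, 1.19583761, 0.66063708]), 'orientation': array([-0.02459811,  0.53686133,  0.84270263, -0.03204895])}
top {'fov_y': 48.241325497241085, 'cx': 281.9934617647157, 'cy': 205.11104884129324, 'origin': array([0.37254036, 0.10079769, 1.20626032]), 'orientation': array([-0.06932789,  0.07376626,  0.72111577, -0.68537889])}
{'t': 0.1, 'q': array([-1.30847758e+00,  5.28370279e-01,  1.43378022e+00, -9.33501934e-07,
        1.18139013e+00, -1.78528942e-01]), 'qd': array([ 0.00031434, -0.00294238, -0.00282474, -0.00044227,  0.00050068,
       -0.00037039]), 'tau': array([ 3.80507572e-04, -4.43301630e+01, -1.78587109e+01, -2.16130402e-04,
        3.84597864e-03, -9.60136504e-06]), 'tcp_pos': array([ 0.26653205, -0.56460821,  0.23043134]), 'tool_rot': array([ 9.75804365e-01,  2.18643301e-01, -4.12244538e-05, -9.73115333e-04]), 'force': array([ 0.14528326, -0.53213132, -0.02477522]), 'ft_torque': array([0.0270717 , 0.0245749 , 0.00299147]), 'gripper_force': 0.0, 'finger_gap': 0.9958051353133819}
```

View pics/side0.png

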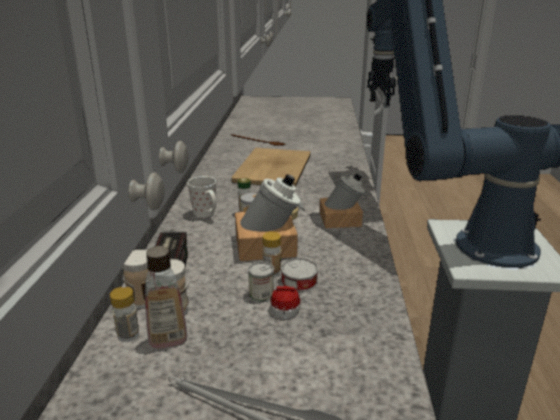

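View pics/top0.png

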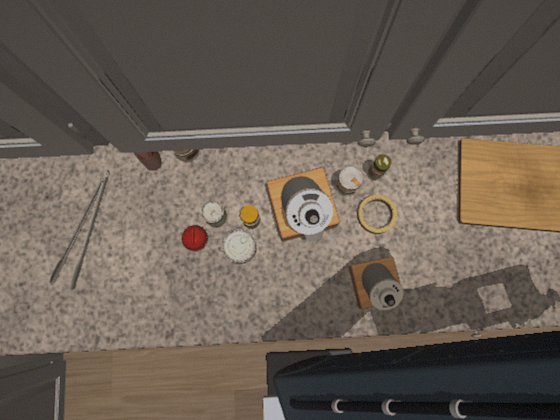

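Run:
```python
import cv2,numpy as np
t=cv2.imread("pics/top0.png")[160:250,260:350]; s=cv2.imread("pics/side0.png")[165:265,225:315]
a=cv2.resize(t,None,fx=4.4,fy=4.4,interpolation=cv2.INTER_CUBIC);b=cv2.resize(s,None,fx=4.4,fy=4.4,interpolation=cv2.INTER_CUBIC)
o=np.zeros((440,792,3),np.uint8);o[:396,:396]=a;o[:440,396:]=b
cv2.imwrite("pics/z0.png",cv2.convertScaleAbs(o,alpha=1.3))
```

```text
(no output)
```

View pics/z0.png

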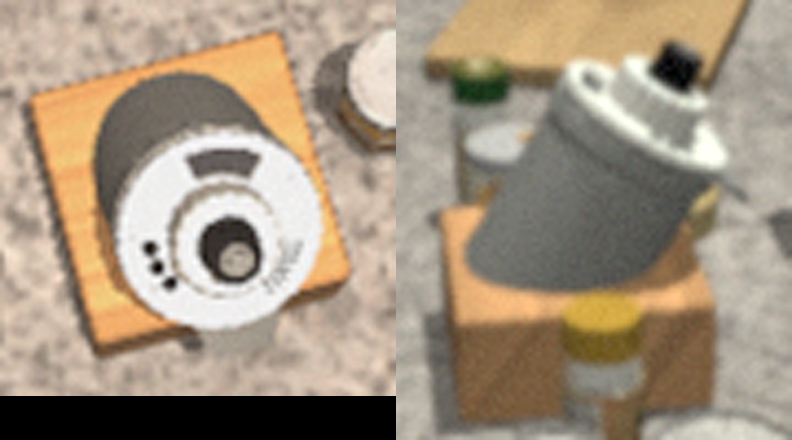

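Run:
```python
from station import manip
print([n for n in dir(manip) if n[0]!='_'])
import cv2,numpy as np
out=[]
for n,(r0,r1,c0,c1) in {"top":(180,240,275,345),"side":(165,225,240,310)}.items():
    im=cv2.imread(f"pics/{n}0.png"); h=cv2.cvtColor(im,cv2.COLOR_BGR2HSV)
    g=cv2.resize(im[r0:r1,c0:c1],None,fx=5.6,fy=5.6,interpolation=cv2.INTER_CUBIC)
    m=((h[...,2]>165)&(h[...,1]<45)).astype(np.uint8)*255; k=(h[...,2]<50).astype(np.uint8)*255
    e=cv2.resize(cv2.merge([m,k,k])[r0:r1,c0:c1],None,fx=5.6,fy=5.6,interpolation=cv2.INTER_NEAREST)
    out.append(np.hstack([g,e])[:300])
cv2.imwrite("pics/m0.png",np.vstack(out))
```

```text
['PlanningError', 'camera_model', 'sense', 'sign_off', 'snapshot']
```

Request:
drive_tool(
  motion=[
    [[85,0,0,-1.5,0],[85,0,0,-3,0]],
  ],
)

```text
t: 0.3
tcp_pos: [0.2663, -0.5639, 0.3199]
tool_rot: [0.976, 0.219, -0.0, -0.003]
force: [-0.2, -0.6, -0.0]
finger_gap: 0.993
gripper_force: 0.0
```

View pics/m0.png

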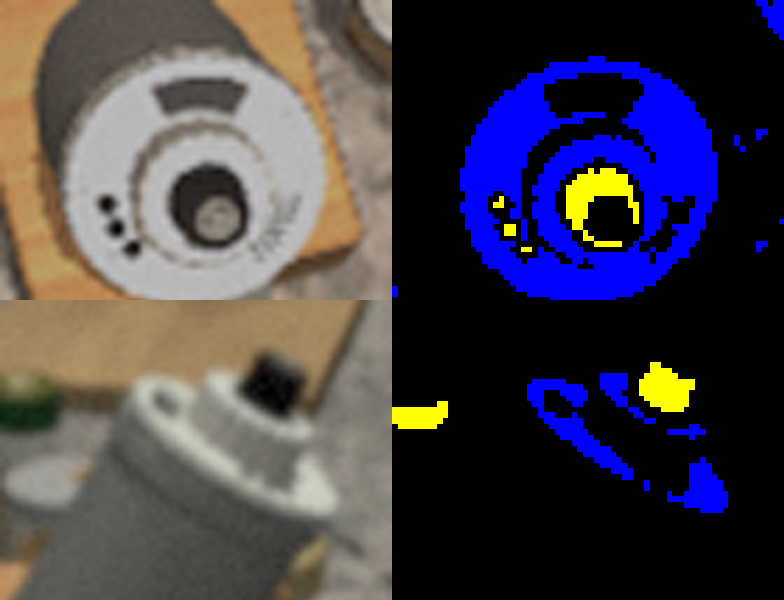

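```bash
cat > geo.py <<'E'
import numpy as np
from scipy.spatial.transform import Rotation as R
CAM={'side':(45.778820434898854,274.59344305506244,205.71247998787396,[0.49227825,1.19583761,0.66063708],[-0.02459811,0.53686133,0.84270263,-0.03204895]),
'top':(48.241325497241085,281.9934617647157,205.11104884129324,[0.37254036,0.10079769,1.20626032],[-0.06932789,0.07376626,0.72111577,-0.68537889])}
def proj(n,P):
    f,cx,cy,o,q=CAM[n]; p=R.from_quat(q).inv().apply(np.atleast_2d(P)-o); F=210/np.tan(np.radians(f/2))
    return np.c_[cx+F*p[:,0]/-p[:,2],cy-F*p[:,1]/-p[:,2]]
def jarR(az,t=0.54):  # z axis leans toward direction az; -x = low side
    z=np.array([np.sin(t)*np.cos(az),np.sin(t)*np.sin(az),np.cos(t)])
    x=-np.array([np.cos(t)*np.cos(az),np.cos(t)*np.sin(az),-np.sin(t)])
    return np.c_[x,np.cross(z,x),z]
def pt(p,r,a,h): # p: base xyz + az ; polar in jar frame
    r,a,h=np.broadcast_arrays(r,a,h); return np.array(p[:3])+np.c_[r.ravel()*np.cos(a.ravel()),r.ravel()*np.sin(a.ravel()),h.ravel()]@jarR(p[3]).T
E
python3 - <<'E'
from geo import *
import cv2
from scipy.optimize import least_squares
im=cv2.imread("pics/top0.png");h=cv2.cvtColor(im,cv2.COLOR_BGR2HSV)
m=((h[...,2]>165)&(h[...,1]<45)).astype(np.uint8); m[:,:286]=0;m[:,335:]=0;m[:188]=0;m[236:]=0
n,l,s,c=cv2.connectedComponentsWithStats(m); b=1+s[1:,4].argmax(); print(s[b])
H=cv2.convexHull(np.argwhere(l==b)[:,::-1].astype(np.int32))[:,0].astype(float)
el=cv2.fitEllipse(H.astype(np.float32));print(el)
T=lambda u,v:((u+.5)/5.6-.5+275,(v+.5)/5.6-.5+180); S=lambda u,v:((u+.5)/5.6-.5+240,(v-300+.5)/5.6-.5+165)
A=np.linspace(0,2*np.pi,120)
def f(p):
    C=proj('top',pt(p,.0535,A,.132)); e=cv2.fitEllipse(C.astype(np.float32))
    r=[(e[0][0]-el[0][0])*2,(e[0][1]-el[0][1])*2]
    r+=list((proj('top',pt(p,0,0,.179))-T(216,215))[0])
    r+=list((proj('side',pt(p,0,0,.132))-S(233,450))[0]); r+=list((proj('side',pt(p,0,0,.176))-S(278,362))[0])
    return np.array(r)
s=least_squares(f,[.42,.06,.05,np.pi],diff_step=1e-4); p=s.x
print(p,f(p)); print('ellipse model',cv2.fitEllipse(proj('top',pt(p,.0535,A,.132)).astype(np.float32)))
for nm,r,a,hh in (('disc',0,0,.132),('bossmid',0,0,.143),('bosstop',0,0,.154),('nutknob',0,0,.1672)):print(nm,pt(p,r,a,hh)[0].round(4))
w=np.array(T(201,97)); g=np.linspace(-np.pi,np.pi,721); d=np.linalg.norm(proj('top',pt(p,.038,g,.132))-w,axis=1);print('wedge angle jar frame',np.degrees(g[d.argmin()]),d.min())
w=np.array(T(116,228));d=np.linalg.norm(proj('top',pt(p,.038,g,.132))-w,axis=1);print('3hole',np.degrees(g[d.argmin()]),d.min())
print('lip tip pred',(proj('top',pt(p,.079,np.pi,.12))-[260,160])*4.4)
np.save('p.npy',p)
E
```

```text
[ 287  190   46   45 1045]
((309.50653076171875, 211.89251708984375), (43.065887451171875, 46.4836311340332), 59.166412353515625)
[0.63604368 0.04341978 0.04306621 3.38803033] [-0.42565918 -1.57977295  0.7351554   0.3727166   1.15187524 -0.38456683
  1.88100731  1.02438612]
ellipse model ((309.293701171875, 211.10263061523438), (43.439456939697266, 46.991172790527344), 57.96904373168945)
disc [0.5702 0.0269 0.1563]
bossmid [0.5647 0.0255 0.1657]
bosstop [0.5593 0.0241 0.1752]
nutknob [0.5527 0.0224 0.1865]
wedge angle jar frame -16.999999999999986 1.4310571704307478
3hole 106.49999999999999 0.035391539638817575
lip tip pred [[246.9727128  352.02395159]]
```

Request:
drive_tool(
  motion=[
    [[85,14.1,-18,-4.3,1.35],[85,14.1,-18,-4.3,1.35],[85,14.1,-18,-4.3,1.35],[85,14.1,-18,-4.3,1.35],[85,14.1,-18,-4.3,1.35],[85,14.1,-18,-4.3,1.35],[85,14.1,-18,-4.3,1.35],[85,14.1,-18,-4.3,1.35],[85,14.1,-18,-4.3,1.35],[85,14.1,-18,-4.3,1.35]],
  ],
)

```text
t: 1.3
tcp_pos: [0.3753, -0.084, 0.4139]
tool_rot: [0.992, 0.125, 0.0, -0.0]
force: [2.1, -0.7, 0.0]
finger_gap: 0.998
gripper_force: 0.0
```

Request:
drive_tool(
  motion=[
    [[85,3,-5.7,-1,0],[85,3,-5.7,-1,0],[85,3,-5.7,-1,0],[85,3,-5.7,-1,0],[85,3,-5.7,-2.5,0],[85,3,-5.7,-4,0],[85,3,-5.7,-5.5,0],[85,3,-5.7,-7,0],[85,3,-5.7,-8.5,0],[85,3,-5.7,-10,0]],
  ],
)

```text
t: 2.3
tcp_pos: [0.4195, 0.1021, 0.7153]
tool_rot: [0.992, 0.126, -0.0, -0.0]
force: [0.2, 0.2, 0.9]
finger_gap: 0.994
gripper_force: 0.0
```

```bash
python3 -c "
from station import manip
s=manip.sense();print(s['q'].round(3),s['tcp_pos'].round(3),s['tool_rot'].round(3))"
```

```text
[-0.021  0.065  0.843 -0.     2.234  1.297] [0.42  0.102 0.715] [ 0.992  0.126 -0.    -0.   ]
```

Request:
drive_tool(
  motion=[
    [[85,-0.45,-3.85,0,0],[85,-0.45,-3.85,0,0],[85,-0.45,-3.85,0,0],[85,-0.45,-3.85,-1.5,0],[85,-0.45,-3.85,-3,0],[85,-0.45,-3.85,-4.5,0],[85,-0.45,-3.85,-6,0],[85,-0.45,-3.85,-7.5,0],[85,-0.45,-3.85,-9,0],[85,-0.45,-3.85,-10,0]],
  ],
)

```text
t: 3.3
tcp_pos: [0.3594, 0.1997, 0.8553]
tool_rot: [0.992, 0.126, 0.017, -0.003]
force: [0.1, -0.0, 0.0]
finger_gap: 0.997
gripper_force: 0.0
```

```bash
python3 -c "
from station import manip
s=manip.sense();print(s['q'].round(3),s['tcp_pos'].round(3),s['tool_rot'].round(3))"
```

```text
[0.232 0.187 0.275 0.005 2.646 1.555] [0.359 0.2   0.855] [ 0.992  0.126  0.017 -0.003]
```

Request:
drive_tool(
  motion=[
    [[85,-1.5,0,-1,0],[85,-3,0,-2,0],[85,-4.5,0,-3,0],[85,-6,0,-3,0],[85,-6,0,-3,0]],
  ],
)

```text
t: 3.8
tcp_pos: [0.1949, 0.1599, 0.8738]
tool_rot: [0.991, 0.126, 0.036, -0.004]
force: [-0.4, -0.4, 0.3]
finger_gap: 0.994
gripper_force: 0.0
```

```bash
python3 -c "
from station import manip
s=manip.sense();print(s['q'].round(3),s['tcp_pos'].round(3),s['tool_rot'].round(3))"
```

```text
[ 2.300e-01 -1.020e-01  5.240e-01  1.000e-03  2.647e+00  1.550e+00] [0.195 0.16  0.874] [ 0.991  0.126  0.036 -0.004]
```

Request:
drive_tool(
  motion=[
    [[85,0,0,-1.5,0],[85,0,0,-3,0],[85,0,0,-4,0],[85,0,0,-4,0],[85,0,0,0,0],[85,0,0,2,0],[85,0,0,3,0],[85,0,0,3,0]],
  ],
)

```text
t: 4.6
tcp_pos: [0.2047, 0.1622, 0.7747]
tool_rot: [0.992, 0.126, 0.023, -0.003]
force: [1.7, 0.8, -0.8]
finger_gap: 0.994
gripper_force: 0.0
```

```bash
python3 -c "
from station import manip
s=manip.sense();print(s['q'].round(3),s['tcp_pos'].round(3),s['tool_rot'].round(3))"
```

```text
[ 2.300e-01 -2.060e-01  9.200e-01  1.000e-03  2.381e+00  1.550e+00] [0.205 0.162 0.775] [ 0.992  0.126  0.023 -0.003]
```

Request:
drive_tool(
  motion=[
    [[85,0,0,-1.6,0],[85,0,0,-3.2,0],[85,0,0,-4,0]],
  ],
)

```text
t: 4.9
tcp_pos: [0.2005, 0.1624, 0.8857]
tool_rot: [0.991, 0.125, 0.055, -0.006]
force: [-0.4, 0.3, -0.2]
finger_gap: 0.994
gripper_force: 0.0
```

Request:
drive_tool(
  motion=[
    [[85,0,0,-1.6,0],[85,0,0,-3.2,0]],
  ],
)

```text
t: 5.1
tcp_pos: [0.1981, 0.1651, 0.8935]
tool_rot: [0.99, 0.125, 0.069, -0.007]
force: [-0.1, 0.1, 0.4]
finger_gap: 0.991
gripper_force: 0.0
```

Request:
drive_tool(
  motion=[
    [[85,0,0,-1.6,0],[85,0,0,-3.2,0]],
  ],
)

```text
t: 5.3
tcp_pos: [0.1935, 0.1673, 0.9031]
tool_rot: [0.988, 0.125, 0.086, -0.008]
force: [0.6, -0.7, -0.7]
finger_gap: 0.991
gripper_force: 0.0
```

Request:
drive_tool(
  motion=[
    [[85,0,0,-1.6,0],[85,0,0,-3.2,0]],
  ],
)

```text
t: 5.5
tcp_pos: [0.186, 0.169, 0.9133]
tool_rot: [0.987, 0.125, 0.104, -0.01]
force: [-0.8, -0.3, -0.3]
finger_gap: 0.993
gripper_force: 0.0
```

```bash
python3 -c "
from station import manip
s=manip.sense();print(s['q'].round(3),s['tcp_pos'].round(3),s['tool_rot'].round(3))"
```

```text
[ 0.303 -0.091  0.376 -0.038  2.647  1.587] [0.186 0.169 0.913] [ 0.987  0.125  0.104 -0.01 ]
```

Request:
drive_tool(
  motion=[
    [[85,-1,0,-1.2,0],[85,-2,0,-2.4,0]],
  ],
)

```text
t: 5.7
tcp_pos: [0.1303, 0.1607, 0.9158]
tool_rot: [0.985, 0.124, 0.119, -0.01]
force: [-0.6, -0.3, 1.0]
finger_gap: 0.994
gripper_force: 0.0
```

Request:
drive_tool(
  motion=[
    [[85,-1,0,-1.2,0],[85,-2,0,-2.4,0]],
  ],
)

```text
t: 5.9
tcp_pos: [0.0718, 0.1532, 0.9189]
tool_rot: [0.983, 0.123, 0.137, -0.013]
force: [-0.3, -0.7, 1.0]
finger_gap: 0.993
gripper_force: 0.0
```

Request:
drive_tool(
  motion=[
    [[85,-1,0,-1.2,0],[85,-2,0,-2.4,0]],
  ],
)

```text
t: 6.1
tcp_pos: [0.0275, 0.1458, 0.9196]
tool_rot: [0.981, 0.124, 0.149, -0.019]
force: [0.3, 0.5, -0.1]
finger_gap: 0.995
gripper_force: 0.0
```

```bash
cat > st.py <<'E'
from station import manip
from geo import *
p=np.load('p.npy')
s=manip.sense();r=R.from_quat(s['tool_rot']).as_matrix();z=r[:,2]
print(s['q'].round(3),s['tcp_pos'].round(4),s['tool_rot'].round(3))
print('tilt',np.arccos(-z[2]).round(3),'heading',np.degrees(np.arctan2(z[1],z[0])).round(1),'jar axis err',np.degrees(np.arccos(-z@jarR(p[3])[:,2])).round(1),'toolx az',np.degrees(np.arctan2(r[1,0],r[0,0])).round(1))
E
python3 st.py
```

```text
[ 1.059 -0.211  0.449 -0.469  2.647  1.936] [0.0275 0.1458 0.9196] [ 0.981  0.124  0.149 -0.019]
tilt 0.301 heading 14.3 jar axis err 13.7 toolx az 14.4
```

Request:
drive_tool(
  motion=[
    [[85,0.3,0.9,0,0],[85,0.3,0.9,0,0],[85,0.3,0.9,0,0]],
  ],
)

```text
t: 6.4
tcp_pos: [0.0413, 0.1262, 0.9173]
tool_rot: [0.98, 0.128, 0.151, -0.018]
force: [-0.3, -0.0, -0.5]
finger_gap: 0.995
gripper_force: 0.0
```

```bash
python3 st.py
```

```text
[ 0.624 -0.284  0.482 -0.235  2.647  1.711] [0.0413 0.1262 0.9173] [ 0.98   0.128  0.151 -0.018]
tilt 0.305 heading 14.2 jar axis err 13.4 toolx az 15.0
```

Request:
drive_tool(
  motion=[
    [[85,0,0.3,-1.5,0],[85,0,0.3,-3,0]],
  ],
)

```text
t: 6.6
tcp_pos: [0.0323, 0.123, 0.9325]
tool_rot: [0.978, 0.12, 0.172, -0.022]
force: [0.2, -0.6, -0.7]
finger_gap: 0.995
gripper_force: 0.0
```

Request:
drive_tool(
  motion=[
    [[85,0,0.1,-1.5,0],[85,0,0.1,-3,0]],
  ],
)

```text
t: 6.8
tcp_pos: [0.0218, 0.1217, 0.9462]
tool_rot: [0.973, 0.126, 0.192, -0.031]
force: [-0.0, -0.2, 0.1]
finger_gap: 0.998
gripper_force: 0.0
```

Request:
drive_tool(
  motion=[
    [[85,0,0,-1.5,0],[85,0,0,-3,0]],
  ],
)

```text
t: 7.0
tcp_pos: [0.0127, 0.1213, 0.9619]
tool_rot: [0.968, 0.127, 0.213, -0.04]
force: [0.3, -0.8, -0.7]
finger_gap: 0.995
gripper_force: 0.0
```

```bash
python3 st.py
```

```text
[ 1.516 -0.145  0.269 -0.981  2.647  1.87 ] [0.0127 0.1213 0.9619] [ 0.968  0.127  0.213 -0.04 ]
tilt 0.437 heading 18.2 jar axis err 6.2 toolx az 14.6
```

Request:
drive_tool(
  motion=[
    [[85,0,0.3,-1.5,0],[85,0,0.5,-3,0]],
  ],
)

```text
t: 7.2
tcp_pos: [0.0027, 0.1032, 0.9723]
tool_rot: [0.964, 0.127, 0.229, -0.046]
force: [-0.2, -0.4, 0.3]
finger_gap: 0.997
gripper_force: 0.0
```

```bash
python3 st.py
```

```text
[ 1.767 -0.119  0.218 -1.254  2.647  1.846] [0.0027 0.1032 0.9723] [ 0.964  0.127  0.229 -0.046]
tilt 0.472 heading 18.8 jar axis err 4.5 toolx az 14.6
```

```bash
cat > go.py <<'E'
import sys
exec(open('st.py').read())
def d(P): return (r.T@(np.array(P)-s['tcp_pos'])/.03).round(2)
for a in sys.argv[1:]:
    v=[float(x) for x in a.split(',')]
    if len(v)==1: v=pt(p,0,0,v[0])[0]   # height along jar axis
    print(a,np.round(v,3),'units',d(v))
E
python3 go.py .3,.14,.75 .232
```

```text
[ 1.767 -0.119  0.218 -1.254  2.647  1.846] [0.0027 0.1032 0.9723] [ 0.964  0.127  0.229 -0.046]
tilt 0.472 heading 18.8 jar axis err 4.5 toolx az 14.6
.3,.14,.75 [0.3  0.14 0.75] units [ 5.46  1.68 11.05]
.232 [0.52  0.014 0.242] units [ 3.16  8.18 28.67]
```

Request:
drive_tool(
  motion=[
    [[85,5.5,1.7,11,0],[85,5.5,1.7,11,0],[85,5.5,1.7,11,0],[85,5.5,1.7,11,0],[85,5.5,1.7,11,0],[85,5.5,1.7,11,0],[85,5.5,1.7,11,0],[85,5.5,1.7,11,0],[85,5.5,1.7,11,0],[85,5.5,1.7,11,0]],
  ],
)

```text
t: 8.2
tcp_pos: [0.1582, 0.1477, 0.86]
tool_rot: [0.964, 0.129, 0.228, -0.041]
force: [-0.3, -0.6, 0.2]
finger_gap: 0.995
gripper_force: 0.0
```

```bash
python3 go.py .232 .25
```

```text
[-0.201 -0.435  0.831  0.302  2.307  1.357] [0.1582 0.1477 0.86  ] [ 0.964  0.129  0.228 -0.041]
tilt 0.468 heading 17.7 jar axis err 4.5 toolx az 14.9
.232 [0.52  0.014 0.242] units [ 0.11  7.91 22.96]
.25 [0.511 0.012 0.257] units [ 0.07  7.9  22.36]
```

Request:
drive_tool(
  motion=[
    [[85,0,7.9,22,-20],[85,0,7.9,22,-20],[85,0,7.9,22,-20],[85,0,7.9,22,-20],[85,0,7.9,22,-20],[85,0,7.9,22,-20],[85,0,7.9,22,-20],[85,0,7.9,22,-20],[85,0,7.9,22,-20],[85,0,7.9,22,-20]],
  ],
)

```text
t: 9.2
tcp_pos: [0.3988, 0.0514, 0.4436]
tool_rot: [0.629, 0.743, 0.194, 0.121]
force: [0.9, 0.0, -0.5]
finger_gap: 0.997
gripper_force: 0.0
```

```bash
python3 go.py .232 .25
```

```text
[-0.379 -0.231  1.862  0.314  1.162 -0.618] [0.3988 0.0514 0.4436] [0.629 0.743 0.194 0.121]
tilt 0.463 heading 17.8 jar axis err 4.8 toolx az 100.3
.232 [0.52  0.014 0.242] units [-2.37  0.47  7.57]
.25 [0.511 0.012 0.257] units [-2.36  0.42  6.97]
```

Request:
drive_tool(
  motion=[
    [[85,-2.36,0.42,7,-9.3],[85,-2.36,0.42,7,-9.3],[85,-2.36,0.42,7,-9.3],[85,-2.36,0.42,7,-9.3],[85,-2.36,0.42,7,-9.3],[85,-2.36,0.42,7,-9.3],[85,-2.36,0.42,7,-9.3],[85,-2.36,0.42,7,-9.3],[85,-2.36,0.42,7,-9.3],[85,-2.36,0.42,7,-9.3]],
  ],
)

```text
t: 10.2
tcp_pos: [0.5113, 0.0123, 0.2579]
tool_rot: [0.055, 0.972, 0.083, 0.214]
force: [0.3, 0.3, 1.3]
finger_gap: 0.996
gripper_force: 0.0
```

```bash
python3 go.py .145 .135
python3 - <<'E'
from station import manip
import cv2,numpy as np
from geo import *
p=np.load('p.npy')
o=[]
s=manip.sense(); g=manip.sense()['tcp_pos']
for n in("top","side"):
    im=manip.snapshot(n)[:,:,::-1].copy(); c=proj(n,pt(p,0,0,.2))[0].astype(int)
    cr=im[c[1]-45:c[1]+45,c[0]-45:c[0]+45]; o.append(cv2.resize(cr,(396,396),interpolation=cv2.INTER_CUBIC))
    for P in (g,):
        u=(proj(n,P)[0]-c+45)*4.4; cv2.drawMarker(o[-1],tuple(int(x) for x in u),(0,0,255),0,14)
cv2.imwrite("pics/z1.png",np.hstack(o))
E
```

```text
[-0.365  0.213  1.998  0.501  0.621 -2.187] [0.5113 0.0123 0.2579] [0.055 0.972 0.083 0.214]
tilt 0.462 heading 17.9 jar axis err 4.8 toolx az 171.0
.145 [0.564 0.025 0.167] units [-0.29 -0.01  3.5 ]
.135 [0.569 0.026 0.159] units [-0.32 -0.01  3.83]
```

View pics/z1.png

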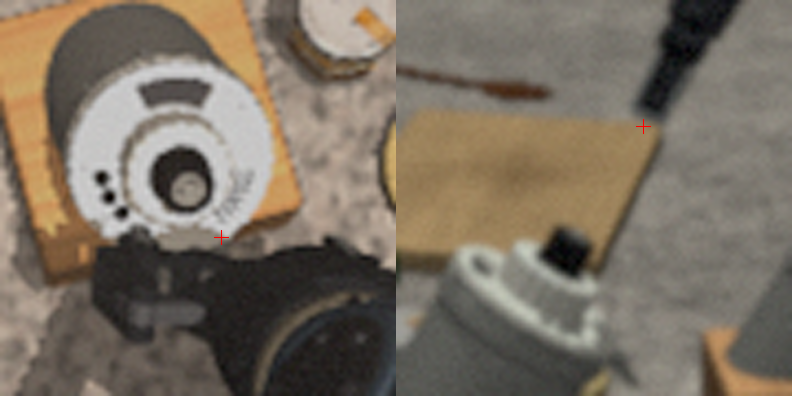

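Request:
drive_tool(
  motion=[
    [[85,-0.1,0,1.2,0],[85,-0.2,0,2.4,0],[85,-0.3,0,3.3,0],[85,-0.32,0,3.8,0],[85,-0.32,0,3.8,0],[50,-0.32,0,3.8,0],[50,-0.32,0,3.8,0],[50,-0.32,0,3.8,0],[50,-0.32,0,3.8,0]],
  ],
  squeeze=50,
)

```text
t: 11.2
tcp_pos: [0.5683, 0.0269, 0.1616]
tool_rot: [0.056, 0.972, 0.083, 0.215]
force: [-3.1, 4.0, 7.0]
finger_gap: 0.635
gripper_force: 52.1
```

```bash
python3 go.py .136;python3 -c "
from station import manip
s=manip.sense();print(s['finger_gap'],s['gripper_force'],s['force'],s['ft_torque'])"
```

```text
[-0.286  0.464  1.978  0.713  0.396 -2.364] [0.5683 0.0269 0.1616] [0.056 0.972 0.083 0.215]
tilt 0.465 heading 17.9 jar axis err 4.7 toolx az 170.9
.136 [0.568 0.026 0.16 ] units [ 0.03 -0.03  0.05]
0.634782123221128 52.09037125110626 [-3.07597314  3.9763641   7.03879348] [0.71404394 0.07629886 0.18663522]
```

Request:
drive_tool(
  motion=[
    [[50,0,0,0,0.7],[50,0,0,0,1.6],[50,0,0,0,2.6],[50,0,0,0,3.6],[50,0,0,0,4.6],[50,0,0,0,5.6],[50,0,0,0,6.6],[50,0,0,0,7.6],[50,0,0,0,8],[50,0,0,0,8]],
  ],
  squeeze=60,
)

```text
t: 12.2
tcp_pos: [0.5677, 0.026, 0.1618]
tool_rot: [0.562, 0.794, 0.184, 0.139]
force: [-11.9, -3.4, 12.9]
finger_gap: 0.63
gripper_force: 67.8
```

```bash
python3 go.py .136;python3 -c "
from station import manip
s=manip.sense();print(s['finger_gap'],s['gripper_force'],s['force'],s['ft_torque'])"
```

```text
[-0.287  0.463  1.98   0.711  0.394 -1.247] [0.5677 0.026  0.1618] [0.562 0.794 0.184 0.139]
tilt 0.464 heading 17.6 jar axis err 4.7 toolx az 109.2
.136 [0.568 0.026 0.16 ] units [ 0.01 -0.01  0.07]
0.6298071893169864 67.83265113830566 [-11.86069846  -3.42794001  12.90634099] [ 0.51072885 -0.55141675  0.13278533]
```

Rotates cleanly with low forces. Continuing.

Request:
drive_tool(
  motion=[
    [[50,0,0,0,0.7],[50,0,0,0,1.6],[50,0,0,0,2.6],[50,0,0,0,3.6],[50,0,0,0,4.6],[50,0,0,0,5.6],[50,0,0,0,6.6],[50,0,0,0,7.6],[50,0,0,0,8],[50,0,0,0,8]],
  ],
)

```text
t: 13.2
tcp_pos: [0.5663, 0.0263, 0.1609]
tool_rot: [0.898, 0.376, 0.228, 0.019]
force: [-10.1, -1.8, 8.9]
finger_gap: 0.631
gripper_force: 69.4
```

Request:
drive_tool(
  motion=[
    [[50,0,0,0,0.7],[50,0,0,0,1.6],[50,0,0,0,2.6],[50,0,0,0,3.3],[50,0,0,0,3.7],[50,0,0,0,3.7],[85,0,0,0,3.7],[85,0,0,0,3.7],[85,0,0,-1,3.7],[85,0,0,-2,3.7]],
  ],
)

```text
t: 14.2
tcp_pos: [0.5429, 0.0174, 0.2137]
tool_rot: [0.964, 0.134, 0.225, -0.039]
force: [0.4, -0.7, -0.9]
finger_gap: 0.99
gripper_force: 0.0
```

```bash
python3 go.py .163;python3 - <<'E'
from station import manip
import cv2,numpy as np
from geo import *
p=np.load('p.npy')
o=[]
for n in("top","side"):
    im=manip.snapshot(n)[:,:,::-1].copy(); cv2.imwrite(f'pics/{n}2.png',im); c=proj(n,pt(p,0,0,.15))[0].astype(int)
    o.append(cv2.resize(im[c[1]-35:c[1]+35,c[0]-35:c[0]+35],(396,396),interpolation=cv2.INTER_CUBIC))
cv2.imwrite("pics/z2.png",np.hstack(o))
E
```

```text
[-0.324  0.335  1.984  0.569  0.511  0.514] [0.5429 0.0174 0.2137] [ 0.964  0.134  0.225 -0.039]
tilt 0.461 heading 17.8 jar axis err 4.8 toolx az 15.6
.163 [0.555 0.023 0.183] units [-0.07 -0.05  1.11]
```

View pics/z2.png

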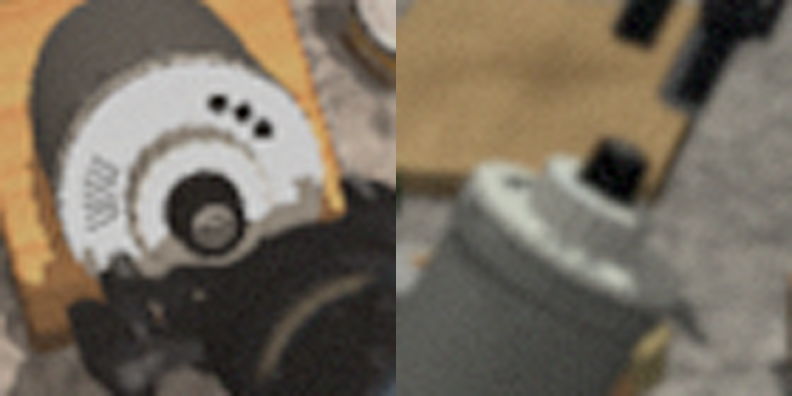

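```bash
cat > ang.py <<'E'
from geo import *
from scipy.optimize import minimize
p=np.load('p.npy');sh=np.array([.21,.79]);g=np.radians(np.arange(-180,180,.25))
def ang(w,sh=sh,r=.038):
    d=np.linalg.norm(proj('top',pt(p,r,g,.132))+sh-w,axis=1);return np.degrees(g[d.argmin()]),d.min().round(2)
E
python3 - <<'E'
from ang import *
import cv2
T=lambda u,v:np.array(((u+.5)/5.6-.5+275,(v+.5)/5.6-.5+180))
c=proj('top',pt(p,0,0,.15))[0].astype(int)
k=396/70; N=lambda u,v:np.array(((u+.5)/k-.5+c[0]-35,(v+.5)/k-.5+c[1]-35))
for s in (sh,sh*0):
  print('init wedge',ang(T(201,97),s),'3h',ang(T(116,228),s),[ang(T(*q),s)[0] for q in((107,204),(116,228),(132,249))])
  print('init fine',ang(T(276,228),s))
  print('now 3h',[ang(N(*q),s) for q in((218,103),(243,113),(263,129))],'fine',ang(N(103,195),s))
# lip
for rr in (.06,.07,.079): print(proj('top',pt(p,rr,np.pi,.122))[0])
E
```

```text
init wedge (np.float64(-16.5), np.float64(0.64)) 3h (np.float64(103.5), np.float64(0.2)) [np.float64(86.25), np.float64(103.5), np.float64(121.24999999999999)]
init fine (np.float64(-136.75), np.float64(0.82))
now 3h [(np.float64(-29.500000000000004), np.float64(0.17)), (np.float64(-46.75), np.float64(0.25)), (np.float64(-63.75000000000001), np.float64(0.23))] fine (np.float64(75.25), np.float64(0.55))
init wedge (np.float64(-17.25), np.float64(1.43)) 3h (np.float64(106.5), np.float64(0.04)) [np.float64(89.25), np.float64(106.5), np.float64(123.75000000000001)]
init fine (np.float64(-138.75), np.float64(1.44))
now 3h [(np.float64(-30.750000000000004), np.float64(0.9)), (np.float64(-49.0), np.float64(0.82)), (np.float64(-66.5), np.float64(0.58))] fine (np.float64(78.25), np.float64(0.75))
[314.48445484 233.17817011]
[315.45153587 236.95101297]
[316.31684085 240.32680012]
```

Run:
```python
from ang import *
import cv2
im=cv2.imread('pics/top0.png')[215:250,285:335]; o=cv2.resize(im,None,fx=14,fy=14,interpolation=cv2.INTER_CUBIC)
o=cv2.convertScaleAbs(o,alpha=1.2)
for rr in (.055,.079):
    for da in (-.1,0,.1):
        q=proj('top',pt(p,rr,np.pi+da,.122))[0]+sh; u=((q-[285,215]+.5)*14); cv2.circle(o,tuple(int(x) for x in u),3,(0,0,255) if da==0 else (255,0,0),-1)
cv2.imwrite('pics/lip.png',o)
```

```text
(no output)
```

View pics/lip.png

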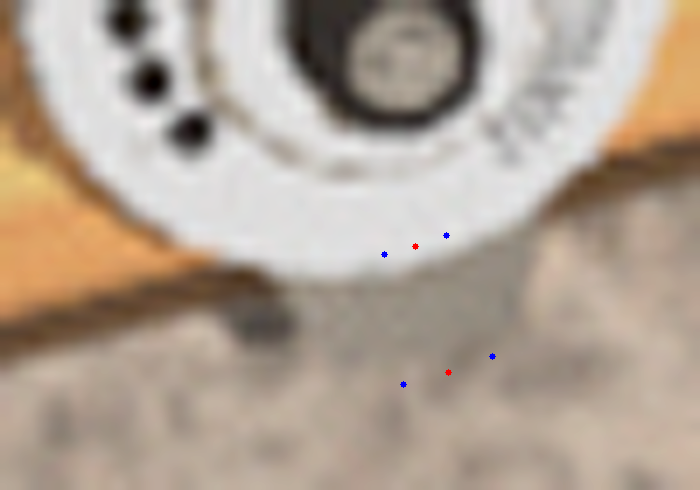

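Request:
drive_tool(
  motion=[
    [[85,-0.1,-0.05,1,0],[85,-0.1,-0.05,2,0],[50,-0.1,-0.05,2,0],[50,-0.1,-0.05,2,0],[50,-0.1,-0.05,2,0],[50,-0.1,-0.05,2,0],[50,-0.1,-0.05,2,0.7],[50,-0.1,-0.05,2,1.4],[50,-0.1,-0.05,2,2.2],[50,-0.1,-0.05,2,2.2]],
  ],
  squeeze=70,
)

```text
t: 15.3
tcp_pos: [0.565, 0.0278, 0.1591]
tool_rot: [0.973, -0.015, 0.217, -0.075]
force: [-0.4, 1.7, -2.4]
finger_gap: 0.626
gripper_force: 74.8
```

Request:
drive_tool(
  motion=[
    [[50,0,0,0,0],[85,0,0,0,0],[85,0,0,0,0],[85,0,0,-1,0],[85,0,0,-2,0]],
  ],
)

```text
t: 15.8
tcp_pos: [0.54, 0.0178, 0.2125]
tool_rot: [0.973, -0.015, 0.217, -0.073]
force: [-0.2, -0.6, -0.4]
finger_gap: 0.993
gripper_force: 0.0
```

```bash
cat > look.py <<'E'
from station import manip
from ang import *
import cv2,sys
im=manip.snapshot('top')[:,:,::-1].copy(); cv2.imwrite(f'pics/t{sys.argv[1]}.png',im)
gr=cv2.resize(im,None,fx=4,fy=4,interpolation=cv2.INTER_CUBIC).min(axis=2).astype(np.float32)
U=lambda a,r=.038:((proj('top',pt(p,r,a,.132))+sh+.5)*4-.5).astype(np.float32)
a=np.radians(np.arange(-180,180,1.));
S=np.mean([cv2.remap(gr,U(a,r)[:,:1],U(a,r)[:,1:],1)[:,0] for r in (.037,.038,.039)],axis=0)
# three-hole template: dark at -17.3,0,17.3
t=sum(np.roll(S,-k) for k in(-17,0,17))-sum(np.roll(S,-k) for k in(-9,9))*1.5
ok=(np.degrees(a)>-90)&(np.degrees(a)<-20) if len(sys.argv)<3 else np.ones(360,bool)
i=np.where(ok,t,1e9).argmin(); print('3hole at',np.degrees(a[i]),'need -60;',t[i],'nbrs',t[i-3:i+4].round(0))
E
python3 look.py 3; python3 go.py .163
```

```text
3hole at -64.0 need -60; -468.33606 nbrs [-286. -409. -465. -468. -430. -329. -175.]
[-0.325  0.325  1.992  0.574  0.506  0.812] [0.5403 0.0174 0.2167] [ 0.973 -0.014  0.22  -0.072]
tilt 0.467 heading 17.2 jar axis err 4.4 toolx az -3.8
.163 [0.555 0.023 0.183] units [-0.06 -0.02  1.24]
```

```bash
for f in top0 top2 t3; do sed "s#im=manip.snapshot('top')\[:,:,::-1\].copy(); .*#im=cv2.imread('pics/$f.png')#" look.py > l2.py; python3 l2.py x all; done
python3 - <<'E'
from ang import *
import cv2
im=cv2.imread('pics/t3.png');c=(proj('top',pt(p,0,0,.132))[0]).astype(int)
o=cv2.resize(im[c[1]-30:c[1]+40,c[0]-35:c[0]+35],None,fx=8,fy=8,interpolation=cv2.INTER_CUBIC)
for a in np.radians([-60,-64.5,180,60]):
    u=(proj('top',pt(p,.05,a,.132))[0]+sh-[c[0]-35,c[1]-30]+.5)*8; cv2.circle(o,tuple(int(x) for x in u),3,(0,0,255),-1)
cv2.imwrite('pics/z3.png',o)
E
```

```text
3hole at 104.0 need -60; -396.7282 nbrs [-232. -328. -381. -397. -373. -301. -173.]
3hole at -46.0 need -60; -472.80423 nbrs [-288. -411. -471. -473. -428. -328. -184.]
3hole at -64.0 need -60; -468.33606 nbrs [-286. -409. -465. -468. -430. -329. -175.]
```

View pics/z3.png

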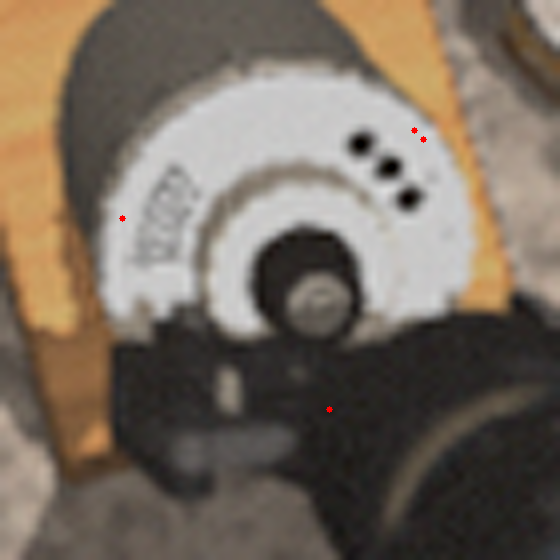

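Request:
drive_tool(
  motion=[
    [[85,-0.1,0,1,0],[85,-0.1,0,2.1,0],[50,-0.1,0,2.1,0],[50,-0.1,0,2.1,0],[50,-0.1,0,2.1,0],[50,-0.1,0,2.1,0],[50,-0.1,0,2.1,-0.3],[50,-0.1,0,2.1,-0.6],[50,-0.1,0,2.1,-0.6],[50,-0.1,0,2.1,-0.6]],
  ],
)

```text
t: 16.85
tcp_pos: [0.5637, 0.0275, 0.1555]
tool_rot: [0.973, 0.026, 0.22, -0.064]
force: [-4.2, 1.8, 4.1]
finger_gap: 0.629
gripper_force: 75.5
```

Request:
drive_tool(
  motion=[
    [[85,0,0,0,0],[85,0,0,0,0],[85,0,0,-1,0],[85,0,0,-2,0],[85,0,0,-4,0],[85,0,0,-5,0]],
  ],
)

```text
t: 17.45
tcp_pos: [0.5, 0.0061, 0.2907]
tool_rot: [0.973, 0.026, 0.221, -0.063]
force: [0.9, -0.9, 0.4]
finger_gap: 0.997
gripper_force: 0.0
```

```bash
python3 look.py 4; python3 go.py .163;python3 -c "
from station import manip
s=manip.sense();print(s['force'],s['ft_torque'])"
```

```text
3hole at -59.99999999999999 need -60; -456.23227 nbrs [-156. -308. -410. -456. -448. -392. -278.]
[-0.392  0.131  1.971  0.452  0.717  0.829] [0.5009 0.0054 0.2962] [ 0.972  0.026  0.225 -0.061]
tilt 0.471 heading 16.8 jar axis err 4.2 toolx az 1.5
.163 [0.555 0.023 0.183] units [-0.04 -0.03  4.22]
[-0.24532764  1.1422736   3.63744917] [-0.01939305  0.14740225  0.04683275]
```

Request:
drive_tool(
  motion=[
    [[85,0,0,0,-1],[85,0,0,0,-2],[85,0,0,0,-3],[85,0,0,0,-4],[85,0,0,0,-5],[85,0,0,0,-6],[85,0,0,0,-7],[70,0,0,0,-8],[60,0,0,0,-9],[60,0,0,0,-10]],
  ],
  squeeze=25,
)

```text
t: 18.5
tcp_pos: [0.5008, 0.0065, 0.289]
tool_rot: [0.727, 0.647, 0.21, 0.094]
force: [0.0, 0.1, 0.7]
finger_gap: 0.703
gripper_force: 0.0
```

Request:
drive_tool(
  motion=[
    [[60,0,0,0,-1],[60,0,0,0,-2],[60,0,0,0,-3],[60,0,0,0,-4],[60,0,0,0,-5],[60,0,0,0,-6],[60,0,0,0,-6]],
  ],
)

```text
t: 19.2
tcp_pos: [0.5008, 0.0066, 0.289]
tool_rot: [0.403, 0.886, 0.154, 0.17]
force: [-0.4, 0.1, 0.4]
finger_gap: 0.705
gripper_force: 0.0
```

```bash
python3 go.py .163 .160;python3 -c "
from station import manip
s=manip.sense();print(s['force'],s['ft_torque'])"
```

```text
[-0.389  0.144  1.975  0.456  0.709 -1.408] [0.5008 0.0066 0.289 ] [0.403 0.886 0.154 0.17 ]
tilt 0.463 heading 17.6 jar axis err 4.7 toolx az 128.8
.163 [0.555 0.023 0.183] units [-0.06  0.08  4.01]
.160 [0.556 0.023 0.18 ] units [-0.07  0.09  4.11]
[-0.39668371  0.14246993  0.36257289] [-0.05636224  0.19108079  0.04031176]
```

Request:
drive_tool(
  motion=[
    [[60,-0.02,0.02,1.4,0],[60,-0.04,0.05,2.8,0],[60,-0.07,0.09,3.8,0],[60,-0.07,0.09,4.1,0],[60,-0.07,0.09,4.1,0],[15,-0.07,0.09,4.1,0],[15,-0.07,0.09,4.1,0],[15,-0.07,0.09,4.1,0],[15,-0.07,0.09,4.1,0],[15,-0.07,0.09,4.1,0]],
  ],
  squeeze=30,
)

```text
t: 20.2
tcp_pos: [0.5561, 0.0235, 0.1822]
tool_rot: [0.403, 0.886, 0.154, 0.171]
force: [-3.3, -1.0, 7.2]
finger_gap: 0.302
gripper_force: 30.7
```

```bash
cat > tq.py <<'E'
exec(open('st.py').read())
t=s['ft_torque']; print('gap mm',(s['finger_gap']*85.4).round(1),'grip',s['gripper_force'],'F',s['force'].round(1),'T',t.round(3),'T.axis',(t@jarR(p[3])[:,2]).round(3),'T.toolz',(t@z).round(3))
E
python3 tq.py
```

```text
[-0.3    0.411  1.99   0.658  0.432 -1.577] [0.5561 0.0235 0.1822] [0.403 0.886 0.154 0.171]
tilt 0.466 heading 17.5 jar axis err 4.6 toolx az 128.8Traceback (most recent call last):
  File "tq.py", line 2, in <module>
    t=s['ft_torque']; print('gap mm',(s['finger_gap']*85.4).round(1),'grip',s['gripper_force'],'F',s['force'].round(1),'T',t.round(3),'T.axis',(t@jarR(p[3])[:,2]).round(3),'T.toolz',(t@z).round(3))
                                     ^^^^^^^^^^^^^^^^^^^^^^^^^^^^
AttributeError: 'float' object has no attribute 'round'
```

Request:
drive_tool(
  motion=[
    [[15,0,0,0,0.7],[15,0,0,0,1.5],[15,0,0,0.01,2.3],[15,0,0,0.01,3.1],[15,0,0,0.02,3.9],[15,0,0,0.02,4.7],[15,0,0,0.03,5.5],[15,0,0,0.03,6],[15,0,0,0.03,6]],
  ],
)

```text
t: 21.1
tcp_pos: [0.5561, 0.0233, 0.1813]
tool_rot: [0.729, 0.645, 0.21, 0.094]
force: [-5.3, -0.6, 7.5]
finger_gap: 0.308
gripper_force: 37.4
```

```bash
sed -i "s/(s\['finger_gap'\]\*85.4).round(1)/round(s['finger_gap']*85.4,1)/" tq.py; python3 tq.py
```

```text
[-0.3    0.412  1.991  0.66   0.429 -0.74 ] [0.5561 0.0233 0.1813] [0.729 0.645 0.21  0.094]
tilt 0.465 heading 17.5 jar axis err 4.6 toolx az 85.3
gap mm 26.3 grip 37.43022605893202 F [-5.3 -0.6  7.5] T [-0.154 -0.018  0.002] T.axis 0.081 T.toolz -0.07
```

Request:
drive_tool(
  motion=[
    [[15,0,0,0,0.6],[15,0,0,0.01,1.3],[15,0,0,0.01,2],[15,0,0,0.01,2]],
  ],
)

```text
t: 21.5
tcp_pos: [0.5559, 0.0235, 0.1809]
tool_rot: [0.812, 0.537, 0.221, 0.063]
force: [-6.2, -1.3, 8.2]
finger_gap: 0.305
gripper_force: 37.1
```

```bash
python3 tq.py|tail -1
```

```text
gap mm 26.1 grip 37.05073690682184 F [-6.2 -1.3  8.2] T [-0.207  0.103 -0.117] T.axis -0.01 T.toolz 0.03
```

Request:
drive_tool(
  motion=[
    [[15,0,0,0,0.5],[15,0,0,0.01,1],[15,0,0,0.01,1]],
  ],
)

```text
t: 21.8
tcp_pos: [0.5558, 0.0237, 0.1807]
tool_rot: [0.847, 0.479, 0.225, 0.048]
force: [-8.4, -2.5, 8.9]
finger_gap: 0.3
gripper_force: 36.2
```

```bash
python3 tq.py|tail -1
```

```text
gap mm 25.6 grip 36.190702515959856 F [-8.4 -2.5  8.9] T [-0.277  0.267 -0.092] T.axis 0.025 T.toolz 0.0
```

Request:
drive_tool(
  motion=[
    [[15,0,0,0,0.5],[15,0,0,0.01,1],[15,0,0,0.01,1]],
  ],
)

```text
t: 22.1
tcp_pos: [0.5558, 0.0239, 0.1805]
tool_rot: [0.878, 0.419, 0.228, 0.032]
force: [-8.1, -2.1, 10.5]
finger_gap: 0.306
gripper_force: 35.2
```

```bash
python3 tq.py|tail -1
```

```text
gap mm 26.1 grip 35.17170592909679 F [-8.1 -2.1 10.5] T [-0.072  0.207 -0.   ] T.axis 0.01 T.toolz -0.002
```

```bash
echo "print('tau6',s['tau'].round(3)[3:])">>tq.py; python3 tq.py|tail -2
```

```text
gap mm 26.1 grip 35.17170592909679 F [-8.1 -2.1 10.5] T [-0.072  0.207 -0.   ] T.axis 0.01 T.toolz -0.002
tau6 [ 0.749 -0.79   0.229]
```

Request:
drive_tool(
  motion=[
    [[15,0,0,0,0.5],[15,0,0,0,1],[15,0,0,0,1]],
  ],
)

```text
t: 22.4
tcp_pos: [0.5558, 0.0239, 0.1804]
tool_rot: [0.906, 0.356, 0.23, 0.015]
force: [-7.5, -1.7, 9.4]
finger_gap: 0.305
gripper_force: 34.1
```

```bash
python3 tq.py|tail -2
```

```text
gap mm 26.0 grip 34.07410617219284 F [-7.5 -1.7  9.4] T [-0.115  0.292 -0.143] T.axis -0.102 T.toolz 0.118
tau6 [ 0.628 -0.805  0.063]
```

Request:
drive_tool(
  motion=[
    [[15,0,0,0.01,0.5],[15,0,0,0.01,1],[15,0,0,0.01,1]],
  ],
)

```text
t: 22.7
tcp_pos: [0.5558, 0.0242, 0.1802]
tool_rot: [0.928, 0.293, 0.23, -0.001]
force: [-6.8, -1.6, 11.6]
finger_gap: 0.304
gripper_force: 33.9
```

```bash
python3 tq.py|tail -2
```

```text
gap mm 26.0 grip 33.873373239766806 F [-6.8 -1.6 11.6] T [-0.091  0.287  0.158] T.axis 0.145 T.toolz -0.141
tau6 [ 0.77  -0.967  0.283]
```

Request:
drive_tool(
  motion=[
    [[15,0,0,0,0.5],[15,0,0,0.0,1],[15,0,0,0.0,1]],
  ],
)

```text
t: 23.0
tcp_pos: [0.556, 0.0246, 0.1803]
tool_rot: [0.946, 0.228, 0.229, -0.017]
force: [-4.8, 1.4, 10.9]
finger_gap: 0.301
gripper_force: 34.1
```

```bash
python3 tq.py|tail -2
```

```text
gap mm 25.7 grip 34.11608353955671 F [-4.8  1.4 10.9] T [0.089 0.07  0.447] T.axis 0.331 T.toolz -0.352
tau6 [ 0.771 -1.176  0.546]
```

Request:
drive_tool(
  motion=[
    [[15,0,0,0,0]],
  ],
)

```text
t: 23.1
tcp_pos: [0.556, 0.0246, 0.1803]
tool_rot: [0.946, 0.229, 0.229, -0.017]
force: [-7.1, 0.6, 9.9]
finger_gap: 0.301
gripper_force: 34.1
```

```bash
python3 tq.py|tail -2
```

```text
gap mm 25.7 grip 34.11752942483872 F [-7.1  0.6  9.9] T [0.102 0.103 0.399] T.axis 0.278 T.toolz -0.299
tau6 [ 0.752 -1.181  0.341]
```

Request:
drive_tool(
  motion=[
    [[15,0,0,0,0.2],[15,0,0,0,0.2]],
  ],
)

```text
t: 23.3
tcp_pos: [0.556, 0.0245, 0.1802]
tool_rot: [0.949, 0.215, 0.229, -0.02]
force: [-6.9, 0.6, 9.9]
finger_gap: 0.305
gripper_force: 33.8
```

```bash
python3 tq.py|tail -2
```

```text
gap mm 26.1 grip 33.78584701102227 F [-6.9  0.6  9.9] T [0.03  0.156 0.197] T.axis 0.134 T.toolz -0.142
tau6 [ 0.607 -1.11   0.166]
```

Request:
drive_tool(
  motion=[
    [[15,0,0,0,0],[15,0,0,0,0],[15,0,0,0,0.25],[15,0,0,0,0.5],[15,0,0,0,0.5]],
  ],
  squeeze=45,
)

```text
t: 23.8
tcp_pos: [0.5559, 0.0247, 0.1803]
tool_rot: [0.956, 0.182, 0.228, -0.028]
force: [-6.4, 1.8, 10.8]
finger_gap: 0.295
gripper_force: 48.0
```

```bash
python3 tq.py|tail -2
```

```text
gap mm 25.2 grip 48.03981366567314 F [-6.4  1.8 10.8] T [0.031 0.074 0.536] T.axis 0.435 T.toolz -0.456
tau6 [ 0.864 -1.218  0.548]
```

Request:
drive_tool(
  motion=[
    [[15,0,0,0,0.25],[15,0,0,0,0.25]],
  ],
)

```text
t: 24.0
tcp_pos: [0.5559, 0.0248, 0.1803]
tool_rot: [0.959, 0.166, 0.228, -0.032]
force: [-7.1, 1.4, 10.5]
finger_gap: 0.3
gripper_force: 48.0
```

```bash
python3 tq.py|tail -2
```

```text
gap mm 25.6 grip 48.006222671829164 F [-7.1  1.4 10.5] T [0.125 0.016 0.587] T.axis 0.44 T.toolz -0.47
tau6 [ 0.87  -1.262  0.582]
```

Request:
drive_tool(
  motion=[
    [[60,0,0,0,0],[70,0,0,0,0],[70,0,0,0,0],[70,0,0,-1,0],[70,0,0,-2.5,0],[70,0,0,-4,0],[70,0,0,-5.5,0],[70,0,0,-7,0],[70,0,0,-8.5,0],[70,0,0,-9,0]],
  ],
)

```text
t: 25.0
tcp_pos: [0.4419, -0.0137, 0.4246]
tool_rot: [0.959, 0.164, 0.23, -0.029]
force: [0.5, 0.3, 0.7]
finger_gap: 0.821
gripper_force: 0.0
```

Request:
drive_tool(
  motion=[
    [[70,0,1.5,-1,0],[70,0,3,-2,0],[70,0,4.5,-2,0],[70,0,6,-2,0],[70,0,7.5,-2,0],[70,0,7.5,-2,0]],
  ],
)

```text
t: 25.6
tcp_pos: [0.4918, -0.2392, 0.4752]
tool_rot: [0.96, 0.162, 0.227, -0.031]
force: [-0.4, 1.1, 0.3]
finger_gap: 0.822
gripper_force: 0.0
```

```bash
python3 look.py 5
python3 - <<'E'
from ang import *
import cv2
im=cv2.imread('pics/t5.png');c=(proj('top',pt(p,0,0,.132))[0]).astype(int)
o=cv2.resize(im[c[1]-55:c[1]+55,c[0]-65:c[0]+65],None,fx=6,fy=5.4545,interpolation=cv2.INTER_CUBIC)
o=cv2.resize(im[c[1]-45:c[1]+45,c[0]-55:c[0]+55],None,fx=6.5,fy=6.5,interpolation=cv2.INTER_CUBIC)
cv2.imwrite('pics/z5.png',o)
E
```

```text
3hole at -61.0 need -60; -475.37857 nbrs [-199. -343. -439. -475. -465. -401. -280.]
```

View pics/z5.png

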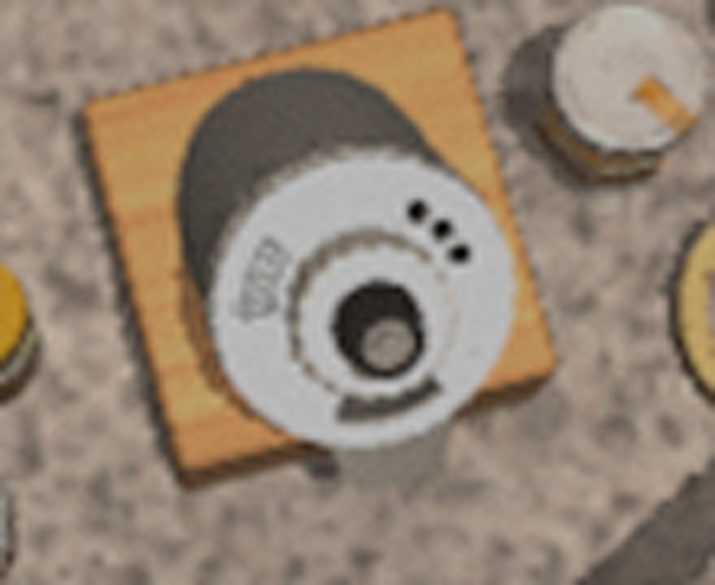

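```bash
python3 -c "
from station import manip
print(manip.sign_off())"
```

```text
the job is handed in; nothing more can be done
None
```

I handed the job in at about 25.7 s of the 67 s allowed: the dial's large wedge opening lies over the pour hole in line with the lip, about 1° off by the camera. The lock nut is tight at a measured 0.4 to 0.45 N m. Tightening it moved the dial no more than about 1°, and the arm's path stayed clear of the other things.

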